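Open the fume extractor with the last hook

ROBOT

A 7-joint arm with a two-finger parallel gripper is mounted at the origin on a cart in front of the work surface, level with it; the furniture and walls round the work are solid. World frame = base frame: x ahead of the robot, y to its left, z up, the work surface at z = 0. Lengths are in mm, angles in rad, forces in N, time in s.
With the tool pointing down it reaches from about 425 to 875 mm from the base axis. Payload 9.9 kg.
Tool frame: the origin (TCP) lies midway between the tips of the shut fingers; the grasp point (between the pads) lies manip.tcp_to_grasp behind it (manip.tcp_to_grasp is the distance from the TCP to the grasp point, in mm); z points along the fingers, y is the line along which they close (so a half turn about z gives the same grasp; the last joint's range is limited). The gripper opens to 85 mm and grips with 20 to 120 N. Pads are 22 mm wide; open, the fingers measure 114 mm over their backs; the gripper's body (76 mm by 85 mm) begins 54 mm behind the grasp point. The pads swing forward as they close: fully open they stand 13 mm farther back than shut.
Start: joints at [-0.084, 0.576, 0.025, 1.437, -0.015, 1.129, -0.057], TCP at [675.003, 0.006, 231.289] pointing down, gripper open.
Joint ranges: [-2.76, 2.76], [-0.34, 2.15], [-1.52, 1.57], [0.19, 2.46], [-1.09, 4.23], [0.17, 1.99], [-2.82, 2.82]. Speed limits (rad/s): [2.22, 2.22, 3.01, 3.01, 3.14, 3.14, 3.14].

INTERFACE

Orientations are given as a rotation vector (axis times angle).
In Python, from plant import state, get_image, job, manip gives the robot as it stands.
- The arm moves only by the tool jog_arm, never from a script. Its arguments are lists of equal length, an entry for each row: "delta_rot": the turn, a rotation vector about the tool's x, y, z normalised to -1 to 1, where 1 is 0.5 rad, a list of three; "linear": the shift along the tool's x, y, z normalised to -1 to 1, where 1 is 0.6 m, a list of three; "grip": the closure, from -1 (fully open) to 1 (shut). A call has exactly 10 rows; each row is the pose to reach, as a shift and turn from the pose commanded when the call began, along the tool's axes at that moment; what a row does not reach only later rows make up. A row lasts 1/8 s, in which the tool goes at most 62.5 mm and 10.7 degrees, less where a joint would pass 70% of its speed; a pose out of reach is approached as far as the arm can. A call with a number of a shift or a turn outside -1 to 1 is refused whole. A call with a gripper value outside its range is refused whole. The fingers move at their own pace and stop on an object; "grip_force" is the grip in N (left out, the last holds). Time passes only in rows, so rows that repeat a pose let the fingers close, or fill a call up. It gives the time, the measured TCP pose, the force, the opening and the grip force at its end, in the units of the state.
- state(): the state, without advancing time (a new reading comes with each control period).
- get_image(name): name is "scene" or "side" or "wrist"; returns a dict with "frame" (400x640x3 uint8, red, green, blue), "K" (3x3 intrinsics, pixels), "rvec" (rotation vector, rad) and "tvec" (3), from world to camera coordinates, as OpenCV has them; the wrist camera has in their place "mount" (4x4, takes a point from camera to tool coordinates, whose origin is the TCP and whose axes are the flange's). Camera axes: x right, y down, z forward; pixel columns grow to the right and rows downward; lengths in mm; the calibration is good to about 2 mm. A picture is of the moment at which its call begins: read the wrist's pose just before it. There is no depth.
- job.hand_in(): hands the job in; it is judged then, once.
The state is a dict: "clock": time; "joint_pos": joint angles; "dq": joint speeds; "tau": joint torques, N m; "eef_pos": TCP position; "tool_rot": TCP orientation; "contact_force": force on the tool from outside, world axes, zero at the start; "torque": the same for the moment, N m; "opening": finger opening in mm; "finger_force": force on a finger pad.
Only numpy, scipy, OpenCV 4.12 (cv2) and the standard library are available. Lean on these libraries where they do the work, as an engineer would, in place of code of your own. Each camera call takes 0.05 s, during which the arm holds its last target. There are 200 camera calls.

TASK

Open the louvre of the fume extractor before cementing starts: take the bent hook from its rest, reach over the wire guard with it, catch the lever behind the guard and pull it toward you until it comes up against its stop. Then lay the hook back in its rest the way it lay. Keep your hand on this side of the guard, and leave the cup, the bottle, the tin and the hammer where they are.

Things in the scene. Friction and masses are not known exactly. Their poses are not given: they have to be found in the camera images.
- extractor: Grey steel fume extractor, fixed. Origin on the bench top under the lever's pivot; +x to its back (away from the robot), +y left, +z up. Housing 250 mm wide (y) and 261 mm high, carrying handle on top to 294 mm; its front, with a louvre of four aluminium slats, at local x = +76 mm, back at +162 mm. Cheeks 84 mm high join it to the wire guard; the lever stands in the open space between.
- guard_top (a point): Middle of the top rail (8 mm round bar) of the wire finger guard, at the rail's upper side: 154 mm above the bench. The guard is an upright plane along the extractor's y, 250 mm wide, 60 mm in front of the extractor's origin (local x = -60 mm).
- damper_lever (a joint): Lever hinged about the extractor's y at local x = 0, z = 45 mm: a U of 10 mm bar, 100 mm wide, cross bar 75 mm from the pivot. 0 = louvre shut, leaning 0.40 rad back, away from the robot; 0.85 rad = firm stop, louvre open, leaning 0.45 rad toward the robot. Starts between 0 and 0.2. Stiff (about 2.5 N at the bar), stays where it is left; rods link it to the slats.
- lever_bar (a point): Middle of the lever's cross bar, on the centre line of its black sleeve (13 mm thick, 70 mm long, along the extractor's y). It moves with the lever, 112 to 120 mm above the bench. Behind it, up to the housing, are 40 mm or more of free space.
- last_hook: Bent hook, about 130 g. Origin: middle of its wooden handle, 110 mm long (local x), 24 x 24 mm, flat sides. From it an 8 mm steel rod runs along local +x, in line, to x = +170 mm, is bent there square down (local -z) and ends 100 mm below the handle's centre line. Centre of mass about 45 mm ahead of the origin. At first it lies level in its rest, bent end down, pointing away from the robot.
- hook_tip (a point): Centre of the ball (11 mm) at the end of the hook's bent part: local (170, 0, -100) mm of the hook.
- hook_rest: Plywood rest, fixed: base 175 x 80 x 14 mm with two open-topped forks, 14 mm thick. Origin on the bench top below the handle's middle; +x along the resting hook to its bent end. Rear fork (x = -40 mm) holds the handle: notch bottom 31 mm wide, at z = 123 mm. Front fork (x = +90 mm) holds the rod: notch bottom 16 mm wide, at z = 131 mm. Notches flare; prongs end 34 mm above their bottoms.
- rest_seat (a point): Point of the rest where the hook's origin lies when the hook rests in both forks: 135 mm above the bench; its x axis is the rest's.
- glue_cup: Bystander: cup of yellow cement with a folded film rim, 122 x 110 x 98 mm high; origin at the centre of its underside.
- primer_bottle: Bystander: white squeeze bottle with a blue spout, 49 mm across, 150 mm high; origin at the centre of its underside.
- edge_wax_tin: Bystander: flat round tin, 68 mm across, 25 mm high; origin at the centre of its underside.
- shoe_hammer: Bystander: shoemaker's hammer with a wooden handle, lying flat, 250 mm long, 30 mm high; origin under its middle.

How it is judged (in metres and radians):
On the way, in this order (a step that is already met when the one before it is completed fails the run):
1. the hook is lifted clear of its rest (z of last_hook in the frame of rest_seat above 0.05 m), for 0.2 s.
2. the hook bears on the lever (contact force between last_hook and damper_lever above 0.5 N), for 0.05 s.
3. the lever is against its stop (value of joint damper_lever above 0.8 rad), for 0.2 s.
At the end, for the whole second after the job is handed in: The lever is at its stop (joint above 0.80 of 0.85 rad) and the hook lies still in both forks of its rest, bent end down and pointing as at first: origin within 25 mm of the seat along the rest, 8 mm across, 5 mm in height, rod within 0.12 rad of the rest's direction (value of joint damper_lever above 0.8 rad and x of last_hook in the frame of rest_seat between -0.025 and 0.025 m and y of last_hook in the frame of rest_seat between -0.008 and 0.008 m and z of last_hook in the frame of rest_seat between -0.005 and 0.005 m and angle between the x axis of last_hook and the x axis of rest_seat, either way round below 0.12 rad and z of hook_tip in the frame of rest_seat below -0.07 m and linear speed of last_hook below 0.02 m/s); the robot touches nothing.
It fails at once if the hand goes behind the guard or touches the lever ((x of the grasp point in the frame of extractor between -0.04 and 0.16 m and y of the grasp point in the frame of extractor between -0.13 and 0.13 m and z of the grasp point in the frame of extractor below 0.3 m) or contact force between any of the fingers, the arm and damper_lever above 0.5 N).
It fails at once if the cup, the bottle, the tin or the hammer is pushed away by more than 30 mm (distance of any of glue_cup, primer_bottle, edge_wax_tin, shoe_hammer from where it was at the start of the episode above 0.03 m).
It also fails if it takes over 48 s, if anything falls off the work surface, if the arm or the gripper's body presses on something with over 40 N, if the wrist force passes 120 N, or if a joint passes its speed limit or range.

## Working session

There is one attempt and no reset: what is moved stays moved. The work goes in short steps, Python scripts to look and compute and a tool call to move; the robot and the scene stay as the last step left them, time stands still between calls to the robot, and variables do not carry over. Pictures are saved under pics/ and viewed, at most 10 in all, crops included, and the job is handed in when it is done.

Besides the shell and the picture viewer there is one more tool, called after "Emit:" as name(argument=value, ...) on one line, values as JSON. jog_arm: Moves the arm, as the interface text tells. Its arguments: {"type":"object","properties":{"delta_rot":{"type":"array"},"linear":{"type":"array"},"grip":{"type":"array"},"grip_force":{"type":"number"}},"required":["delta_rot","linear","grip"]}

```bash
mkdir -p pics
cat > h.py <<'E'
import numpy as np, cv2
from plant import state,get_image,job,manip
def cam(im):
    if 'mount' in im:
        s=state();R=cv2.Rodrigues(np.array(s['tool_rot'],float))[0];M=np.array(im['mount'])
        Rw=R@M[:3,:3];c=R@M[:3,3]+np.array(s['eef_pos']);return np.array(im['K']),Rw,c
    R=cv2.Rodrigues(np.array(im['rvec'],float))[0];return np.array(im['K']),R.T,-R.T@np.array(im['tvec']).ravel()
def ray(C,u,v):
    K,R,c=C;d=R@np.linalg.inv(K)@np.array([u,v,1.]);return c,d/np.linalg.norm(d)
def onz(C,u,v,z):
    c,d=ray(C,u,v);return c+d*(z-c[2])/d[2]
def tri(A,B):
    (c1,d1),(c2,d2)=A,B
    t=np.linalg.lstsq(np.c_[d1,-d2],c2-c1,rcond=None)[0];p,q=c1+d1*t[0],c2+d2*t[1];return (p+q)/2,np.linalg.norm(p-q)
def proj(C,P):
    K,R,c=C;x=K@(R.T@(np.array(P)-c));return x[:2]/x[2]
E
python3 - <<'E'
from h import *
print(state(),manip.tcp_to_grasp)
for n in("scene","side","wrist"):
    im=get_image(n);cv2.imwrite(f'pics/{n}0.png',im['frame'][:,:,::-1]);C=cam(im);print(n,C[0].round(1).tolist(),C[1].round(3).tolist(),C[2].round(0))
E
```

```text
{'clock': 0.0, 'joint_pos': array([-0.08381355,  0.57653627,  0.02481988,  1.43793491, -0.01504257,
        1.12902132, -0.05647547]), 'dq': array([-1.19872840e-03, -3.77500221e-04,  6.56084394e-04, -1.34880078e-03,
        8.24003757e-05,  1.53700189e-04,  1.05883328e-03]), 'tau': array([ 1.10782021e-03, -7.65753937e+01,  2.25157209e+00, -2.85965914e+01,
        1.54639565e-02,  1.25475466e-02,  7.09064329e-05]), 'eef_pos': array([6.74523132e+02, 4.13107632e-02, 2.30429829e+02]), 'tool_rot': array([-2.22052026e+00, -2.22068433e+00,  1.94837309e-03]), 'contact_force': array([ 0.44495154, -0.31399394,  0.01824789]), 'torque': array([ 0.02485573, -0.00109595,  0.04627996]), 'finger_force': 0.0, 'opening': 85.14208375376091} 18.700000000000003
scene [[501.9, 0.0, 310.4], [0.0, 501.9, 198.6], [0.0, 0.0, 1.0]] [[0.707, -0.404, 0.58], [-0.707, -0.41, 0.576], [0.005, -0.817, -0.576]] [-324. -910.  995.]
side [[448.8, 0.0, 315.6], [0.0, 448.8, 198.7], [0.0, 0.0, 1.0]] [[-0.866, -0.224, 0.446], [-0.499, 0.413, -0.762], [-0.013, -0.883, -0.469]] [ -7. 956. 721.]
wrist [[333.4, 0.0, 324.9], [0.0, 333.4, 199.0], [0.0, 0.0, 1.0]] [[1.0, 0.0, -0.001], [-0.0, -0.964, -0.267], [-0.001, 0.267, -0.964]] [675.  67. 374.]
```

View pics/scene0.png

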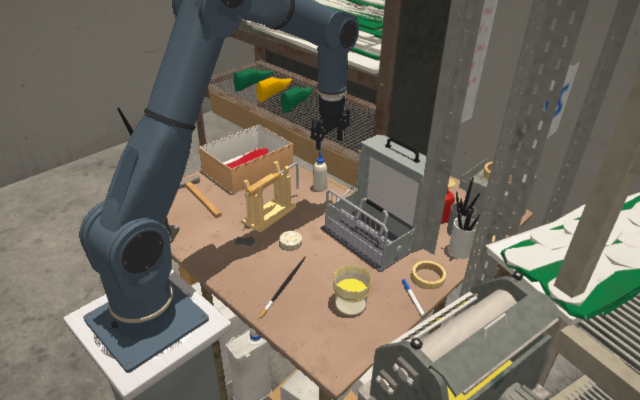

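View pics/side0.png

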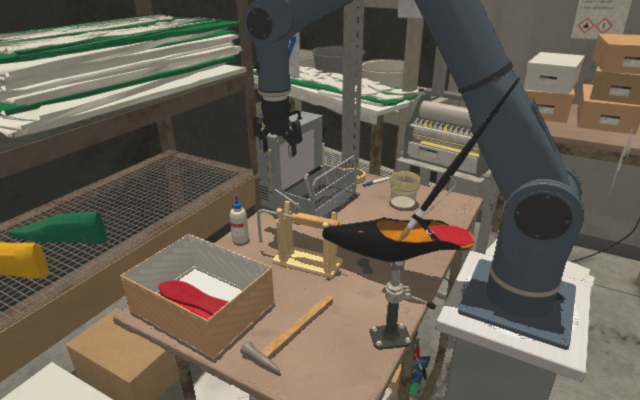

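View pics/wrist0.png

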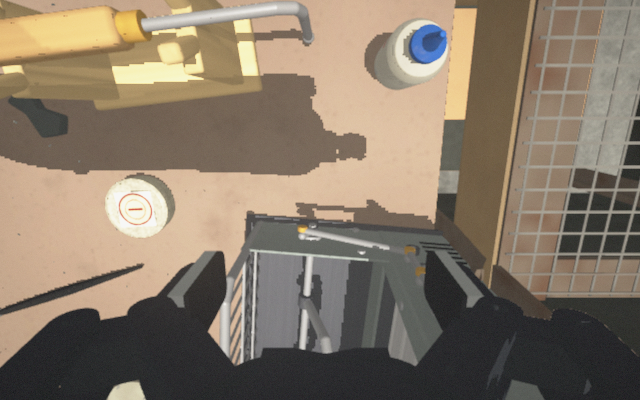

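The wrist view shows the hook: collar (133,25), bend about (300,8), tip (308,40). It also shows the bottle (428,45), the tin (138,208), and the extractor with its guard at left (~235,215–350). Next I'll enlarge the extractor in both fixed views.

Run:
```python
from h import *
a=cv2.imread('pics/scene0.png')[125:275,315:445];b=cv2.imread('pics/side0.png')[105:235,240:370]
f=lambda x:cv2.resize(x,None,fx=3,fy=3,interpolation=cv2.INTER_CUBIC)
o=np.zeros((450,790,3),np.uint8);o[:450,:390]=f(a);o[:390,400:790]=f(b);cv2.imwrite('pics/c1.png',o)
W=cam(get_image('wrist'))
for u,v in((5,38),(115,27),(150,25),(240,15),(290,8)):print(onz(W,u,v,135).round(0))
print('tip',onz(W,308,38,35).round(0),'tin',onz(W,140,208,25).round(0),'bot',onz(W,428,40,130))
S=cam(get_image('scene'));D=cam(get_image('side'))
print(onz(D,195+80,360-5,30))
```

```text
[464. 111. 135.]
[538. 117. 135.]
[561. 118. 135.]
[620. 124. 135.]
[652. 128. 135.]
tip [659. 129.  35.] tin [472. -40.  25.] bot [743.78865162 110.05504889 130.        ]
[390.69787219 445.9092532   30.        ]
```

View pics/c1.png

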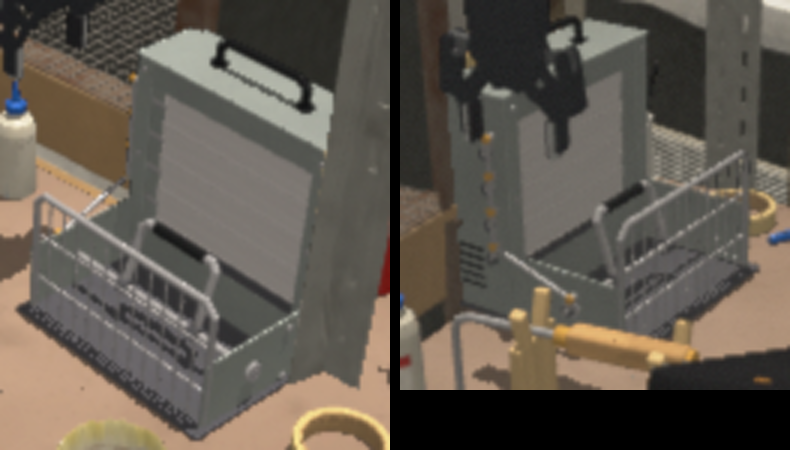

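Both views show the guard rail, the lever with its black sleeve (middle at scene crop (181,244), side crop (627,196)), and the hook in its rest. Next I'll triangulate these points.

Run:
```python
from h import *
S=cam(get_image('scene'));D=cam(get_image('side'))
f=lambda u,v:ray(S,315+u/3,125+v/3); g=lambda u,v:ray(D,240+(u-400)/3,105+v/3)
for n,a,b in(('bar',(181,244),(627,196)),('barL',(152,227),(607,208)),('barR',(208,261),(646,184)),('railL',(40,198),(622,232)),('railR',(213,303),(743,155)),('handleend',(311,105),(577,32))):print(n,*tri(f(*a),g(*b)))
W=cam(get_image('wrist'))
for a in((40,198),(213,303)):print(onz(S,315+a[0]/3,125+a[1]/3,152))
for a in((152,227),(208,261)):print(onz(S,315+a[0]/3,125+a[1]/3,116))
```

```text
bar [ 666.93794708 -195.92706233  116.83526081] 2.1660427921656646
barL [ 668.88635701 -157.2395675   117.44669478] 1.2181345606978855
barR [ 663.57593985 -232.46536163  117.27147003] 1.6524176437322329
railL [598.19790056 -68.19280854 143.40771231] 1.0533744518305972
railR [ 579.66463347 -299.10144679  146.19273084] 7.057096905211109
handleend [ 764.2398181  -260.76881753  266.05372741] 2.5414824071505624
[589.65570181 -76.31405993 152.        ]
[ 578.61312835 -301.49300283  152.        ]
[ 671.44631451 -155.60906793  116.        ]
[ 666.25433095 -231.01062615  116.        ]
```

Emit:
jog_arm(delta_rot=[[0,0,-0.2],[0,0,-0.4],[0,0,-0.6],[0,0,-0.8],[0,0,-1],[0,0,-1],[0,0,-1],[0,0,-1],[0,0,-1],[0,0,-1]], linear=[[0.03,-0.04,0],[0.06,-0.08,0],[0.09,-0.12,0],[0.12,-0.16,0],[0.15,-0.2,0],[0.18,-0.24,0],[0.194,-0.262,0],[0.194,-0.262,0],[0.194,-0.262,0],[0.194,-0.262,0]], grip=[-1,-1,-1,-1,-1,-1,-1,-1,-1,-1], grip_force=60)

```text
clock: 1.7
eef_pos: [518.6, 115.7, 231.1]
tool_rot: [1.604, 2.701, -0.0]
contact_force: [-0.2, 0.6, -0.2]
opening: 85.7
finger_force: 0.0
```

Emit:
jog_arm(delta_rot=[[0,0,-0.1],[0,0,-0.2],[0,0,-0.3],[0,0,-0.4],[0,0,-0.5],[0,0,-0.6],[0,0,-0.7],[0,0,-0.8],[0,0,-0.9],[0,0,-1]], linear=[[0,0,0],[0,0,0],[0,0,0],[0,0,0],[0,0,0],[0,0,0],[0,0,0],[0,0,0],[0,0,0],[0,0,0]], grip=[-1,-1,-1,-1,-1,-1,-1,-1,-1,-1])

```text
clock: 2.95
eef_pos: [518.3, 115.8, 231.1]
tool_rot: [-0.884, -3.015, 0.0]
contact_force: [-0.4, 0.8, 1.4]
opening: 85.3
finger_force: 0.0
```

Emit:
jog_arm(delta_rot=[[0,0,-0.1],[0,0,-0.2],[0,0,-0.3],[0,0,-0.4],[0,0,-0.5],[0,0,-0.6],[0,0,-0.7],[0,0,-0.8],[0,0,-0.9],[0,0,-1]], linear=[[0,0,0],[0,0,0],[0,0,0],[0,0,0],[0,0,0],[0,0,0],[0,0,0],[0,0,0],[0,0,0],[0,0,0]], grip=[-1,-1,-1,-1,-1,-1,-1,-1,-1,-1])

```text
clock: 4.2
eef_pos: [518.3, 115.8, 231.1]
tool_rot: [-0.11, -3.14, 0.0]
contact_force: [0.0, -0.9, -0.5]
opening: 85.3
finger_force: 0.0
```

Emit:
jog_arm(delta_rot=[[0,0,-0.16],[0,0,-0.32],[0,0,-0.32],[0,0,-0.32],[0,0,-0.32],[0,0,-0.32],[0,0,-0.32],[0,0,-0.32],[0,0,-0.32],[0,0,-0.32]], linear=[[0,0,0],[0,0,0],[0,0,0],[0,0,0],[0,0,0],[0,0,0],[0,0,0],[0,0,0],[0,0,0],[0,0,0]], grip=[-1,-1,-1,-1,-1,-1,-1,-1,-1,-1])

```text
clock: 5.45
eef_pos: [517.8, 116.4, 231.3]
tool_rot: [0.14, -3.138, -0.0]
contact_force: [0.5, 0.1, 0.5]
opening: 85.8
finger_force: 0.0
```

Run:
```python
from h import *
s=state();print(s['clock'],s['eef_pos'],cv2.Rodrigues(s['tool_rot'])[0].round(3).tolist(),s['joint_pos'].round(2))
im=get_image('wrist');cv2.imwrite('pics/w2.png',im['frame'][:,:,::-1]);W=cam(im)
for P in((518,116.5,135),(490,114,135),(660,129,135)):print(proj(W,P))
```

```text
5.45 [517.79251754 116.41567904 231.29959051] [[-0.996, -0.089, -0.0], [-0.089, 0.996, 0.0], [0.0, 0.0, -1.0]] [-0.01  0.38 -0.41  1.81  0.18  0.99  1.16]
[325.78738833 200.87354289]
[325.80312534 163.5444899 ]
[325.51374767 360.12093724]
```

View pics/w2.png

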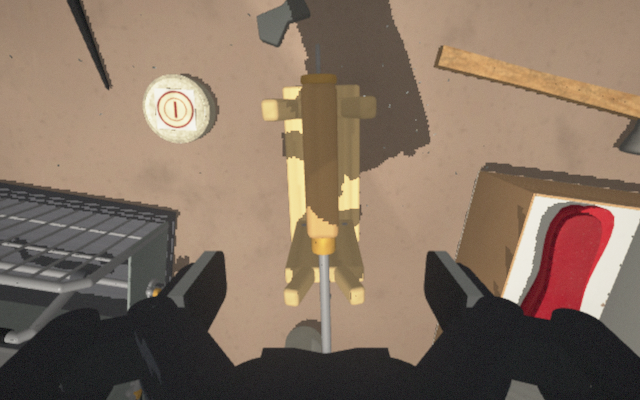

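The wrist view shows the hook between the open fingers. The handle runs from (318,78) to (322,238) and the rod passes (325,350), so it lies about 3 mm to −y and 0.02 rad more yawed than I estimated. I'll descend and grip.

Emit:
jog_arm(delta_rot=[[0,0,-0.04],[0,0,-0.04],[0,0,-0.04],[0,0,-0.04],[0,0,-0.04],[0,0,-0.04],[0,0,-0.04],[0,0,-0.04],[0,0,-0.04],[0,0,-0.04]], linear=[[0,-0.005,0.025],[0,-0.005,0.055],[0,-0.005,0.085],[0,-0.005,0.115],[0,-0.005,0.145],[0,-0.005,0.17],[0,-0.005,0.185],[0,-0.005,0.192],[0,-0.005,0.192],[0,-0.005,0.192]], grip=[-1,-1,-1,-1,-1,-1,-1,-1,-1,-1])

```text
clock: 6.75
eef_pos: [518.4, 113.6, 116.6]
tool_rot: [-0.171, 3.136, 0.0]
contact_force: [-0.5, 0.1, -0.1]
opening: 85.6
finger_force: 0.0
```

Emit:
jog_arm(delta_rot=[[0,0,0],[0,0,0],[0,0,0],[0,0,0],[0,0,0],[0,0,0],[0,0,0],[0,0,0],[0,0,0],[0,0,0]], linear=[[0,0,0],[0,0,0],[0,0,0],[0,0,0],[0,0,0],[0,0,0],[0,0,0],[0,0,0],[0,0,0],[0,0,0]], grip=[1,1,1,1,1,1,1,1,1,1], grip_force=60)

```text
clock: 8.0
eef_pos: [518.2, 113.4, 116.3]
tool_rot: [-0.171, 3.137, 0.0]
contact_force: [-1.0, -1.1, 4.9]
opening: 23.1
finger_force: 58.7
```

Emit:
jog_arm(delta_rot=[[0,0,0],[0,0,0],[0,0,0],[0,0,0],[0,0,0],[0,0,0],[0,0,0],[0,0,0],[0,0,0],[0,0,0]], linear=[[0,0,-0.015],[0,0,-0.04],[0,0,-0.075],[0,0,-0.11],[0,0,-0.15],[0,0,-0.19],[0,0,-0.225],[0,0,-0.25],[0,0,-0.258],[0,0,-0.258]], grip=[1,1,1,1,1,1,1,1,1,1])

```text
clock: 9.25
eef_pos: [518.0, 113.4, 270.8]
tool_rot: [0.171, -3.137, 0.0]
contact_force: [-0.3, -0.0, -0.2]
opening: 23.5
finger_force: 58.8
```

Emit:
jog_arm(delta_rot=[[0,0,0],[0,0,0.03],[0,0,0.08],[0,0,0.14],[0,0,0.2],[0,0,0.26],[0,0,0.3],[0,0,0.34],[0,0,0.34],[0,0,0.34]], linear=[[0,-0.03,0],[0,-0.09,0],[0,-0.16,0],[0,-0.23,0],[0,-0.3,0],[0,-0.37,0],[0,-0.43,0],[0,-0.48,0],[0,-0.505,0],[0,-0.505,0]], grip=[1,1,1,1,1,1,1,1,1,1])

```text
clock: 10.5
eef_pos: [550.6, -188.8, 270.3]
tool_rot: [-0.098, -3.139, -0.0]
contact_force: [0.0, 0.1, -1.6]
opening: 23.4
finger_force: 58.8
```

Run:
```python
from h import *
s=state();print(s['clock'],s['eef_pos'],cv2.Rodrigues(s['tool_rot'])[0].round(3).tolist())
r=state()
S=get_image('scene');D=get_image('side')
p=s['eef_pos']+[0,0,18.7];R=cv2.Rodrigues(s['tool_rot'])[0];tip=p-R[:,0]*142+R[:,2]*100
print(tip);c=[proj(cam(i),tip) for i in(S,D)];print(c)
o=np.zeros((450,800,3),np.uint8)
for k,(i,q) in enumerate(zip((S,D),c)):
    u,v=int(q[0])-65,int(q[1])-60;print(u,v);o[:,400*k:400*k+390]=cv2.resize(i['frame'][v:v+150,u:u+130,::-1],(390,450),interpolation=cv2.INTER_CUBIC)
cv2.imwrite('pics/c3.png',o)
```

```text
10.5 [ 550.58638818 -188.84929055  270.26602654] [[-0.998, 0.062, -0.001], [0.062, 0.998, 0.0], [0.001, 0.0, -1.0]]
[ 692.20139674 -197.66509668  188.80879558]
[array([383.05739012, 183.37934304]), array([308.6290628, 147.8644472])]
318 123
243 87
```

View pics/c3.png

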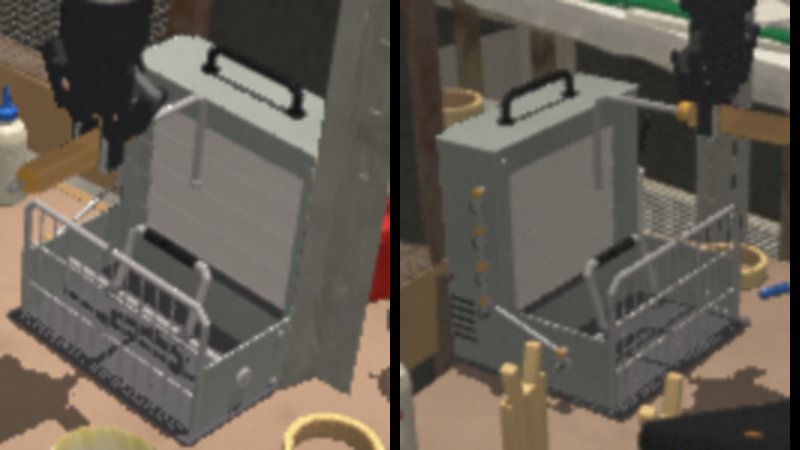

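Both views show the tip at scene crop (196,183) and side crop (600,188), within 2 mm of the prediction, above the gap between the sleeve and the housing. I'll descend.

Emit:
jog_arm(delta_rot=[[0,0,0],[0,0,0],[0,0,0],[0,0,0],[0,0,0],[0,0,0],[0,0,0],[0,0,0],[0,0,0],[0,0,0]], linear=[[0,0,0.015],[0,0,0.035],[0,0,0.06],[0,0,0.085],[0,0,0.11],[0,0,0.135],[0,0,0.16],[0,0,0.178],[0,0,0.178],[0,0,0.178]], grip=[1,1,1,1,1,1,1,1,1,1], grip_force=80)

```text
clock: 11.85
eef_pos: [551.4, -187.9, 164.5]
tool_rot: [0.096, 3.139, -0.0]
contact_force: [0.1, 0.5, -1.5]
opening: 22.8
finger_force: 82.2
```

Emit:
jog_arm(delta_rot=[[0,0,0],[0,0,0],[0,0,0],[0,0,0],[0,0,0],[0,0,0],[0,0,0],[0,0,0],[0,0,0],[0,0,0]], linear=[[0.01,0,0],[0.02,0,0],[0.03,0,0],[0.04,0,0],[0.05,0,0],[0.06,0,0],[0.07,0,0],[0.08,0,0],[0.09,0,0],[0.1,0,0]], grip=[1,1,1,1,1,1,1,1,1,1])

```text
clock: 13.1
eef_pos: [490.4, -184.0, 163.8]
tool_rot: [-0.095, -3.139, -0.0]
contact_force: [3.4, -0.5, -2.8]
opening: 22.5
finger_force: 82.3
```

Run:
```python
from h import *
s=state();print(s['clock'],s['eef_pos'],s['contact_force'],s['torque'])
S=get_image('scene');D=get_image('side')
o=np.zeros((450,800,3),np.uint8)
for k,(i,u,v) in enumerate(((S,318,123),(D,243,87))):o[:,400*k:400*k+390]=cv2.resize(i['frame'][v:v+150,u:u+130,::-1],(390,450),interpolation=cv2.INTER_CUBIC)
cv2.imwrite('pics/c4.png',o)
```

```text
13.1 [ 490.42630095 -184.04426969  163.78013115] [ 3.35053872 -0.45830627 -2.80261878] [-0.03838412 -0.58759525  0.00746645]
```

View pics/c4.png

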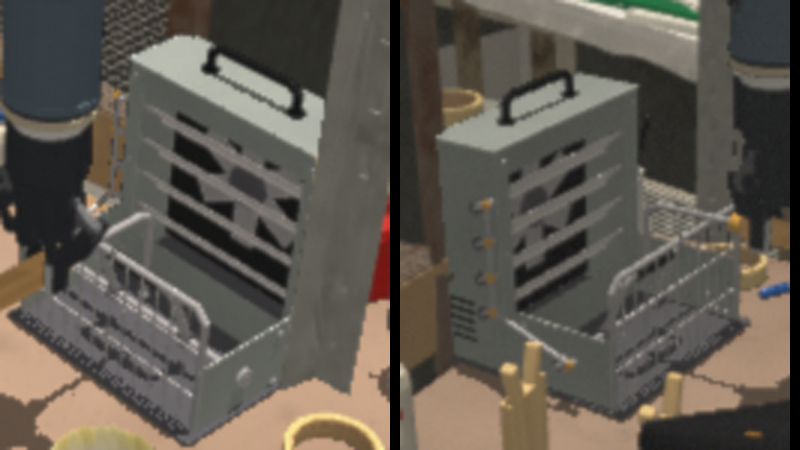

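The louvre slats have opened, the lever has come forward behind the guard, and the force is about 3.4 N, so it's moving and near its stop. I'll pull on gently until the force rises.

Emit:
jog_arm(delta_rot=[[0,0,0],[0,0,0],[0,0,0],[0,0,0],[0,0,0],[0,0,0],[0,0,0],[0,0,0],[0,0,0],[0,0,0]], linear=[[0.002,0,0],[0.004,0,0],[0.006,0,0],[0.008,0,0],[0.01,0,0],[0.012,0,0],[0.014,0,0],[0.015,0,0],[0.015,0,0],[0.015,0,0]], grip=[1,1,1,1,1,1,1,1,1,1])

```text
clock: 14.45
eef_pos: [483.9, -183.6, 164.6]
tool_rot: [0.095, 3.137, -0.0]
contact_force: [7.6, -0.3, -3.2]
opening: 22.7
finger_force: 82.1
```

Emit:
jog_arm(delta_rot=[[0,0,0],[0,0,0],[0,0,0],[0,0,0],[0,0,0],[0,0,0],[0,0,0],[0,0,0],[0,0,0],[0,0,0]], linear=[[0.002,0,0],[0.004,0,0],[0.006,0,0],[0.008,0,0],[0.01,0,0],[0.01,0,0],[0.01,0,0],[0.01,0,0],[0.01,0,0],[0.01,0,0]], grip=[1,1,1,1,1,1,1,1,1,1])

```text
clock: 15.7
eef_pos: [482.8, -183.5, 165.5]
tool_rot: [0.093, 3.128, -0.001]
contact_force: [23.0, -2.2, -10.8]
opening: 22.9
finger_force: 80.9
```

It's at the stop, at 23 N. Next I'll back the hook off forward, lift it clear and check its pose in the grip.

Emit:
jog_arm(delta_rot=[[0,0,0],[0,0,0],[0,0,0],[0,0,0],[0,0,0],[0,0,0],[0,0,0],[0,0,0],[0,0,0],[0,0,0]], linear=[[-0.015,0,0],[-0.035,0,0],[-0.058,0,0],[-0.058,0,-0.02],[-0.058,0,-0.05],[-0.058,0,-0.085],[-0.058,0,-0.12],[-0.058,0,-0.155],[-0.058,0,-0.185],[-0.058,0,-0.185]], grip=[1,1,1,1,1,1,1,1,1,1])

```text
clock: 16.95
eef_pos: [511.2, -185.4, 276.7]
tool_rot: [0.096, 3.138, -0.001]
contact_force: [-0.3, 0.3, -1.9]
opening: 22.5
finger_force: 82.6
```

Run:
```python
from h import *
s=state();print(s['clock'],s['eef_pos'],s['contact_force'],cv2.Rodrigues(s['tool_rot'])[0].round(3).tolist())
S=get_image('scene');D=get_image('side')
R=cv2.Rodrigues(s['tool_rot'])[0];p=s['eef_pos']-R[:,2]*18.7;bend=p-R[:,0]*142;tip=bend+R[:,2]*100;he=p-R[:,0]*27;hb=p+R[:,0]*83
o=np.zeros((450,800,3),np.uint8)
for k,(i,u,v) in enumerate(((S,288,103),(D,243,87))):
  o[:,400*k:400*k+390]=cv2.resize(i['frame'][v:v+150,u:u+130,::-1],(390,450),interpolation=cv2.INTER_CUBIC)
  for n,P in(('bend',bend),('tip',tip),('hf',he),('hb',hb)):
    q=(proj(cam(i),P)-[u,v])*3+[400*k,0];print(n,q.round(0),P.round(0))
cv2.imwrite('pics/c5.png',o)
```

```text
16.95 [ 511.24712922 -185.44693127  276.7495897 ] [-0.31170452  0.28502186 -1.8908122 ] [[-0.998, 0.061, 0.002], [0.061, 0.998, -0.001], [-0.002, -0.001, -1.0]]
bend [266. 159.] [ 653. -194.  296.]
tip [257. 249.] [ 653. -194.  196.]
hf [177. 203.] [ 538. -187.  296.]
hb [ 83. 249.] [ 428. -180.  295.]
bend [626.  92.] [ 653. -194.  296.]
tip [627. 184.] [ 653. -194.  196.]
hf [725. 111.] [ 538. -187.  296.]
hb [827. 131.] [ 428. -180.  295.]
```

View pics/c5.png

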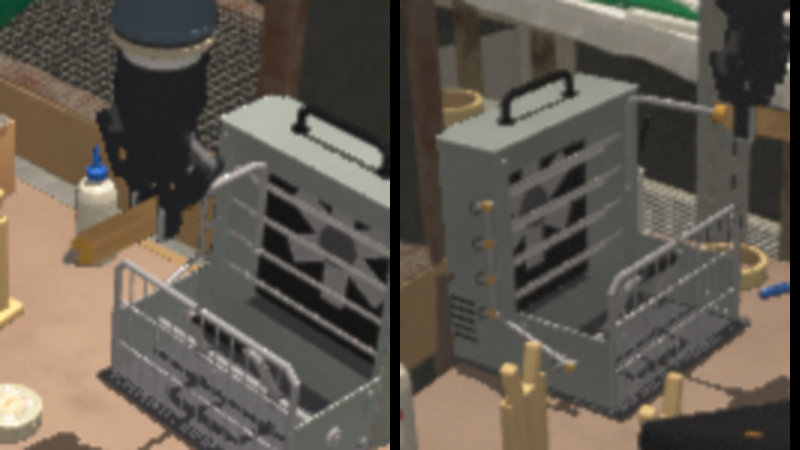

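The hook is still level in the grip (bend at side crop (634,98), within a few mm), and the louvre stays open. I'll carry the hook back over the rest.

Emit:
jog_arm(delta_rot=[[0,0,0],[0,0,-0.03],[0,0,-0.08],[0,0,-0.14],[0,0,-0.2],[0,0,-0.26],[0,0,-0.3],[0,0,-0.34],[0,0,-0.34],[0,0,-0.34]], linear=[[0.001,0.03,0],[0.003,0.09,0],[0.006,0.16,0],[0.009,0.23,0],[0.012,0.3,0],[0.014,0.37,0],[0.016,0.43,0],[0.018,0.475,0],[0.019,0.498,0],[0.019,0.498,0]], grip=[1,1,1,1,1,1,1,1,1,1])

```text
clock: 18.3
eef_pos: [517.2, 114.6, 274.7]
tool_rot: [0.174, -3.136, -0.0]
contact_force: [0.3, -0.7, -2.0]
opening: 23.0
finger_force: 82.5
```

Run:
```python
from h import *
s=state();print(s['clock'],s['eef_pos'],s['contact_force'],cv2.Rodrigues(s['tool_rot'])[0].round(3).tolist())
S=get_image('wrist');D=get_image('side')
o=np.zeros((400,800,3),np.uint8)
o[:,:440]=S['frame'][:,100:540,::-1];o[:,450:]=cv2.resize(D['frame'][130:280,210:341,::-1],(350,400),interpolation=cv2.INTER_CUBIC)
cv2.imwrite('pics/c6.png',o)
```

```text
18.3 [517.24686934 114.57657915 274.72580064] [ 0.26935263 -0.68500837 -2.03907286] [[-0.994, -0.11, -0.001], [-0.11, 0.994, 0.0], [0.001, 0.0, -1.0]]
```

View pics/c6.png

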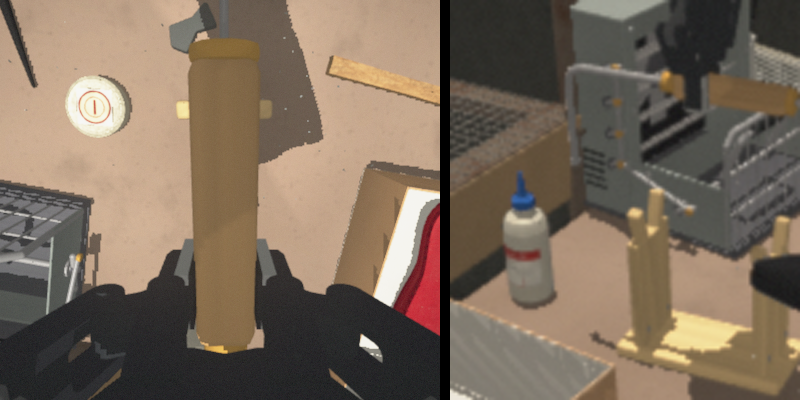

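The wrist view shows the handle centred over the rear prongs (183,109)/(265,109), and the side view shows it level. I'll lower it.

Emit:
jog_arm(delta_rot=[[0,0,0],[0,0,0],[0,0,0],[0,0,0],[0,0,0],[0,0,0],[0,0,0],[0,0,0],[0,0,0],[0,0,0]], linear=[[0,-0.002,0.03],[0,-0.002,0.07],[0,-0.002,0.11],[0,-0.002,0.15],[0,-0.002,0.185],[0,-0.002,0.21],[0,-0.002,0.225],[0,-0.002,0.235],[0,-0.002,0.245],[0,-0.002,0.25]], grip=[1,1,1,1,1,1,1,1,1,1])

```text
clock: 19.65
eef_pos: [518.0, 112.4, 125.0]
tool_rot: [-0.171, 3.137, 0.0]
contact_force: [0.4, 0.7, -1.2]
opening: 22.6
finger_force: 82.5
```

Emit:
jog_arm(delta_rot=[[0,0,0],[0,0,0],[0,0,0],[0,0,0],[0,0,0],[0,0,0],[0,0,0],[0,0,0],[0,0,0],[0,0,0]], linear=[[0,0,0.002],[0,0,0.004],[0,0,0.006],[0,0,0.008],[0,0,0.01],[0,0,0.012],[0,0,0.013],[0,0,0.013],[0,0,0.013],[0,0,0.013]], grip=[1,1,1,1,1,1,1,1,1,1], grip_force=30)

```text
clock: 20.9
eef_pos: [517.9, 112.4, 117.3]
tool_rot: [-0.171, 3.137, 0.0]
contact_force: [0.1, -0.1, -1.3]
opening: 22.7
finger_force: 82.5
```

Emit:
jog_arm(delta_rot=[[0,0,0],[0,0,0],[0,0,0],[0,0,0],[0,0,0],[0,0,0],[0,0,0],[0,0,0],[0,0,0],[0,0,0]], linear=[[0,0,0.0005],[0,0,0.001],[0,0,0.0015],[0,0,0.002],[0,0,0.0025],[0,0,0.003],[0,0,0.003],[0,0,0.003],[0,0,0.003],[0,0,0.003]], grip=[1,1,1,1,1,1,1,1,1,1])

```text
clock: 22.15
eef_pos: [517.9, 112.4, 116.3]
tool_rot: [-0.171, 3.136, -0.0]
contact_force: [-4.2, -2.1, 11.6]
opening: 22.8
finger_force: 84.3
```

It's seated (+11.6 N). I'll open, then retreat straight up.

Emit:
jog_arm(delta_rot=[[0,0,0],[0,0,0],[0,0,0],[0,0,0],[0,0,0],[0,0,0],[0,0,0],[0,0,0],[0,0,0],[0,0,0]], linear=[[0,0,-0.001],[0,0,-0.001],[0,0,-0.001],[0,0,-0.001],[0,0,-0.001],[0,0,-0.001],[0,0,-0.001],[0,0,-0.001],[0,0,-0.001],[0,0,-0.001]], grip=[0.3,0.2,0.1,0,-0.2,-0.5,-0.8,-1,-1,-1])

```text
clock: 23.4
eef_pos: [517.9, 112.4, 116.1]
tool_rot: [-0.171, 3.137, -0.0]
contact_force: [-0.5, 0.1, -0.4]
opening: 85.3
finger_force: 0.0
```

Emit:
jog_arm(delta_rot=[[0,0,0],[0,0,0],[0,0,0],[0,0,0],[0,0,0],[0,0,0],[0,0,0],[0,0,0],[0,0,0],[0,0,0]], linear=[[0,0,-0.01],[0,0,-0.03],[0,0,-0.055],[0,0,-0.085],[0,0,-0.115],[0,0,-0.145],[0,0,-0.17],[0,0,-0.192],[0,0,-0.192],[0,0,-0.192]], grip=[-1,-1,-1,-1,-1,-1,-1,-1,-1,-1])

```text
clock: 24.65
eef_pos: [517.6, 112.3, 230.9]
tool_rot: [0.171, -3.136, 0.0]
contact_force: [0.1, 0.1, -1.2]
opening: 85.5
finger_force: 0.0
```

Run:
```python
from h import *
s=state();print(s['clock'],s['eef_pos'],s['contact_force'],s['opening'])
S=get_image('wrist');D=get_image('side')
o=np.zeros((400,800,3),np.uint8)
o[:,:440]=S['frame'][:,100:540,::-1];o[:,450:]=cv2.resize(D['frame'][110:260,240:371,::-1],(350,400),interpolation=cv2.INTER_CUBIC)
cv2.imwrite('pics/c7.png',o)
```

```text
24.65 [517.62888463 112.28554483 230.87205562] [ 0.12584934  0.14732497 -1.18176915] 85.50263762080418
```

View pics/c7.png

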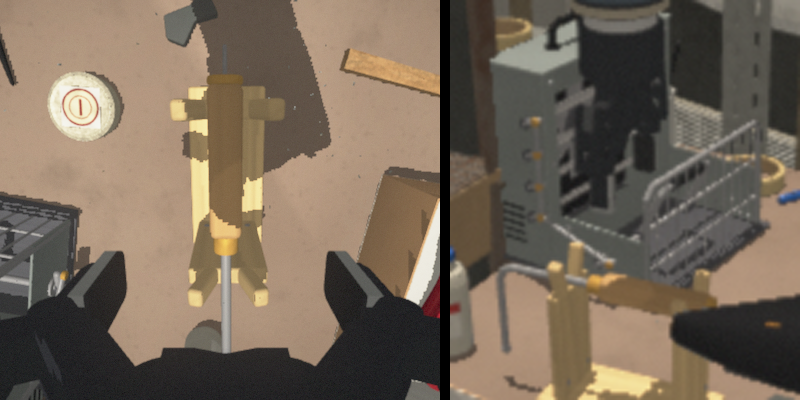

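The hook lies in both forks, centred between the prongs with the bent end down. Its handle front is at v≈238, against 237 at the start. The louvre is open.

```bash
python3 -c "
from plant import job
print(job.hand_in())"
```

```text
the job is handed in; nothing more can be done
None
```

I pulled the lever to its stop, so the louvre is open, and laid the hook back in its rest; the job was handed in at about 25 s of the 48 s, and no verdict came back.

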